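# Tighten the wing nut on the recycling bin's hanger bracket

### The job

The hanger bracket of the recycling bin has a loose brass wing nut standing on its bolt: tighten it fully home, clockwise seen from above, by pushing its wings round with the fingertips, stroke after stroke, until it comes to its stop. Only push on the wings, without ramming them: never pinch a wing or grip the hub. Leave the steel cup, the salad bowl, the pot holder and the colander where they stand, then take the hand away.

Things in the scene. Friction and masses are not known exactly. Their poses are not given: they have to be found in the camera images.
- bracket: fixed aluminium hanger bracket, open to its own +x. Origin on the shelf on the bolt's vertical axis; z up. Base plate 115 (x) x 120 (y) x 5 mm. At its -x side a back wall, inner face x = -53.5 mm, carries a lip over the nut: z = 56 to 60 mm, x = -57.5 to -22.5 mm, all along y. Vertical fingers must stay ahead of the lip and cannot go round behind the bolt.
- nut_axis (a point): fixed point on the bolt's axis at the height of the ears' centres, 29 mm above the shelf. The nut's hub is a cone 24 mm across at its foot, 19 mm at its top, z = 6 to 22 mm; the 10 mm bolt ends 32 mm above the shelf
- wingnut (a joint): angle still to turn, rad: 0 = home at a hard stop; shrinks as the nut turns clockwise seen from above. Starts 6.5 to 9.5 (over one turn), at most 13. Light friction (0.07 N m); stays where left, keeps its height. At 0 the wings lie along the bracket's y axis, wing a to +y, wing b to -y; at angle q wing a points q anticlockwise of +y.
- wing_a (a point): centre of wing a's round ear, 29 mm off the bolt's axis, 29 mm above the shelf. Two like brass wings point opposite ways from the hub: upright plates 6 mm thick, each a round ear 30 mm across (14 to 44 mm off the axis, z = 14 to 44 mm) and a low web (z = 10.5 to 25.5 mm) to the hub. Span 88 mm.
- wing_b (a point): centre of the ear of wing b, opposite to wing a
- cup: loose stainless cup, 70 mm across, 85 mm high, origin under its foot; about 150 mm to the bracket's +y side; to be left alone
- bowl: loose white ceramic salad bowl, 170 mm across, 65 mm high, origin under its foot; on the bracket's -y side; to be left alone
- pot_holder: loose round red silicone pot holder lying flat, 156 mm across, 9 mm thick, origin under its centre; in front of the bracket (+x); to be left alone
- colander: loose stainless colander, 200 mm across (250 mm over its handles), 85 mm high, origin under its foot; beyond the cup; to be left alone
Mind the look-alikes: they are no part of the job. Leave any brown or orange look-alike of the bracket alone.

How it is judged:
By the outcome, as a careful person would: the job done as asked, in the order asked, and still so for the second after the job is handed in, with the robot touching nothing.
It also fails if it takes over 72 s, if anything falls off the work surface, if the arm or the gripper's body presses on something with over 40 N, if the wrist force passes 120 N, or if a joint passes its speed limit or range.

### The arm

A 6-joint arm with a two-finger parallel gripper is mounted at the origin on the work surface. World frame = base frame: x ahead of the robot, y to its left, z up, the work surface at z = 0. Lengths are in mm, angles in rad, forces in N, time in s.
With the tool pointing down it reaches from about 300 to 775 mm from the base axis. Payload 14.6 kg.
Tool frame: the origin (TCP) lies where the fingers leave the gripper's body, on its centre line; the fingertips stand 73 mm ahead of it and the grasp point (between the pads) lies 54 mm ahead of it; x points along the fingers, y is the direction in which the jaws open and shut, and the axes are right-handed (so a half turn about x gives the same grasp; the last joint's range is limited). The gripper opens to 85 mm and grips with 20 to 120 N. Pads are 22 mm wide; open, the fingers measure 114 mm over their backs; the gripper's body (76 mm by 85 mm) begins 54 mm behind the grasp point. The pads swing forward as they close: fully open they stand 13 mm farther back than shut.
Start: joints at [-1.191, 0.3, 1.521, -0, 1.321, -0.067], TCP at [237.637, -496.003, 303.881] pointing down, gripper open.
Joint ranges: [-3.03, 3.03], [-0.79, 2.21], [0.23, 2.52], [-1.04, 4.18], [0, 3.07], [-2.55, 2.55]. Speed limits (rad/s): [2.22, 2.22, 2.57, 3.14, 3.14, 3.14].

### API

Orientations are given as a unit quaternion [w, x, y, z].
In Python, from rig import readout, viewer, job gives the robot as it stands.
- The arm moves only by the tool send_rows, never from a script. Its argument "motion" is text: rows parted by semicolons, each of 7 numbers parted by spaces: the shift along the tool's x, y, z in m, then the turn, a rotation vector about the tool's x, y, z in degrees, then the finger opening in m, from 0 to 0.0854. In form: tx ty tz wx wy wz claw; .... A call has exactly 10 rows; each row shifts and turns the commanded pose from where the row before left it, along the tool's axes as they then stand; what a row does not reach is not made up. A row lasts 1/8 s, in which the tool goes at most 62.5 mm and 10.7 degrees, less where a joint would pass 70% of its speed; a pose out of reach is approached as far as the arm can. A call with a gripper value outside its range is refused whole. The fingers move at their own pace and stop on an object; "force" is the grip in N (left out, the last holds). Time passes only in rows, so rows that do not move let the fingers close, or fill a call up. It gives the time, the measured TCP pose, the force and the opening at its end, in the units of the state.
- readout.get_state(): the state, without advancing time (a new reading comes with each control period).
- viewer.get_image(name): name is "side" or "top"; returns (picture, depth): 420x560x3 uint8, red, green, blue; 420x560 float32, mm along the optical axis (not along the pixel's ray), 0 where there is no reading.
- viewer.calibration(name): a dict with "intrinsics" (3x3 intrinsics, pixels), "world_from_camera" (4x4, takes a point from camera to world coordinates). Camera axes: x right, y down, z forward; pixel columns grow to the right and rows downward; lengths in mm; the calibration is good to about 2 mm. A picture is of the moment at which its call begins. calibration takes no time and is no camera call.
- job.close_job(): hands the job in, once; it reports no verdict.
The state is a dict: "time_s": time; "joint_pos": joint angles; "dq": joint speeds; "tau": joint torques, N m; "tcp_pos": TCP position; "tool_rot": TCP orientation; "force": force on the tool from outside, world axes, zero at the start; "torque": the same for the moment, N m; "finger_gap": finger opening in mm.
Only numpy, scipy, OpenCV 4.12 (cv2) and the standard library are available. Lean on these libraries where they do the work, as an engineer would, in place of code of your own. Each camera call takes 0.05 s, during which the arm holds its last target.

## Working session

There is one attempt and no reset: what is moved stays moved. The work goes in short steps, Python scripts to look and compute and a tool call to move; the robot and the scene stay as the last step left them, time stands still between calls to the robot, and variables do not carry over. Pictures are saved under pics/ and viewed, and the job is handed in when it is done.

Besides the shell and the picture viewer there is one more tool, called after "Request:" in YAML: its name, and indented under it one key for each argument. send_rows: Moves the arm, as the interface text tells. Its arguments: {"type":"object","properties":{"motion":{"type":"string"},"force":{"type":"number"}},"required":["motion"]}

```bash
mkdir -p pics
python3 - <<'E'
from rig import readout, viewer
import cv2,numpy as np
s=readout.get_state();print(s)
for n in("side","top"):
    p,d=viewer.get_image(n);cv2.imwrite(f"pics/{n}0.png",p[:,:,::-1]);np.save(f"pics/{n}0.npy",d)
    c=viewer.calibration(n);print(n,c)
E
```

```text
{'time_s': 0.0, 'joint_pos': array([-1.19058511e+00,  3.00488429e-01,  1.52161641e+00,  4.53930379e-06,
        1.32071807e+00, -6.66043412e-02]), 'dq': array([ 0.00028705,  0.00070085,  0.00015217, -0.00118381,  0.00152229,
        0.00019417]), 'tau': array([-9.38157064e-04, -5.43507564e+01, -3.61803389e+01, -9.51703169e-05,
        3.98955628e-03, -4.49819595e-06]), 'tcp_pos': array([ 237.58826738, -495.85612985,  303.29681715]), 'tool_rot': array([-0.15623205, -0.68946741, -0.15709178,  0.68960018]), 'force': array([ 0.61763   , -0.3070184 ,  0.77950076]), 'torque': array([ 0.03405041, -0.02118036,  0.02436311]), 'finger_gap': 85.52967264874148}
side {'intrinsics': array([[539.61891627,   0.        , 278.17952729],
       [  0.        , 539.61891627, 205.82886472],
       [  0.        ,   0.        ,   1.        ]]), 'world_from_camera': array([[-9.53025146e-01, -1.62944971e-01,  2.55327254e-01,
         2.27458884e+02],
       [-3.02800553e-01,  4.91920970e-01, -8.16287685e-01,
         1.09803695e+03],
       [ 7.40914303e-03, -8.55255924e-01, -5.18152882e-01,
         6.83149355e+02],
       [ 0.00000000e+00,  0.00000000e+00,  0.00000000e+00,
         1.00000000e+00]])}
top {'intrinsics': array([[461.45313379,   0.        , 280.33804311],
       [  0.        , 461.45313379, 208.51883872],
       [  0.        ,   0.        ,   1.        ]]), 'world_from_camera': array([[ 2.48727171e-02, -9.97142209e-01,  7.13355692e-02,
         4.66342770e+02],
       [-9.99612710e-01, -2.56982732e-02, -1.06783861e-02,
         1.15437279e+02],
       [ 1.24810705e-02, -7.10423412e-02, -9.97395212e-01,
         1.15054997e+03],
       [ 0.00000000e+00,  0.00000000e+00,  0.00000000e+00,
         1.00000000e+00]])}
```

View pics/side0.png

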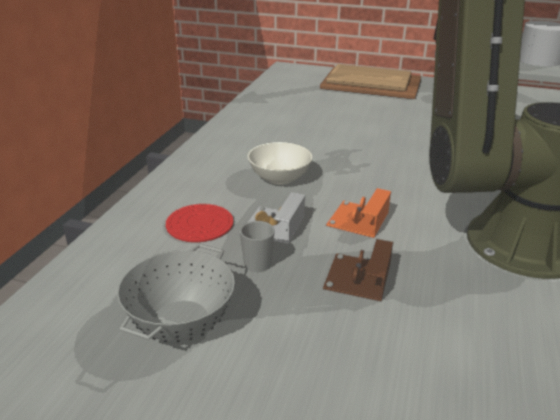

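View pics/top0.png

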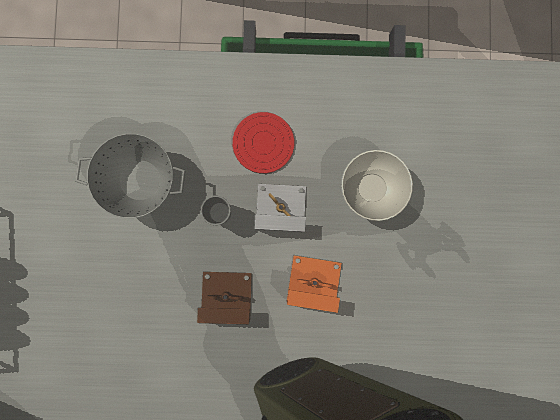

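The target is the grey aluminium bracket with the brass nut: top (281,207), side (275,215). The orange one (315,283) and the brown one (226,298) are look-alikes. The cup is at (215,210), the bowl at (377,185), the pot holder at (264,142) and the colander at (130,176). I'll confirm with an enlarged crop.

```bash
cat > h.py <<'E'
import numpy as np,cv2
from rig import readout, viewer
def grab(n,tag):
    p,d=viewer.get_image(n);cv2.imwrite(f"pics/{n}{tag}.png",p[:,:,::-1]);np.save(f"pics/{n}{tag}.npy",d);return p,d
def cloud(n,d):
    c=viewer.calibration(n);K=c["intrinsics"];T=c["world_from_camera"]
    v,u=np.mgrid[:d.shape[0],:d.shape[1]]
    P=np.stack([(u-K[0,2])*d/K[0,0],(v-K[1,2])*d/K[1,1],d],-1)
    return P@T[:3,:3].T+T[:3,3]
def crop(n,tag,x0,y0,x1,y1,k,out):
    im=cv2.imread(f"pics/{n}{tag}.png")[y0:y1,x0:x1]
    cv2.imwrite(f"pics/{out}.png",cv2.resize(im,None,fx=k,fy=k,interpolation=cv2.INTER_CUBIC))
E
python3 - <<'E'
from h import *
crop("top","0",240,170,325,245,9,"c0"); crop("side","0",230,180,320,250,8,"c1")
d=np.load("pics/top0.npy");P=cloud("top",d)
im=cv2.imread("pics/top0.png").astype(int)
np.set_printoptions(precision=0,suppress=True)
print("table",np.median(P[100:120,330:350].reshape(-1,3),0))
def show(nm,x0,y0,x1,y1,z0,z1):
    Q=P[y0:y1,x0:x1].reshape(-1,3);Q=Q[(Q[:,2]>z0)&(Q[:,2]<z1)];
    print(nm,len(Q),Q.min(0),Q.max(0),Q.mean(0))
show("lip",245,205,315,240,50,70)
show("cup",198,178,232,228,70,100)
show("bowl",335,140,420,225,50,80)
show("holder",225,105,300,180,4,20)
show("col",60,120,190,225,70,110)
# lip rect
v,u=np.mgrid[:420,:560]
m=(P[...,2]>50)&(P[...,2]<66)&(u>248)&(u<315)&(v>205)&(v<240)
r=cv2.minAreaRect(P[m][:,:2].astype(np.float32));print("lip rect",r, cv2.boxPoints(r))
m2=(u>262)&(u<295)&(v>188)&(v<217)&(P[...,2]>18)&(P[...,2]<60)
print("nut z>18 n",m2.sum(),P[m2].mean(0)); 
np.set_printoptions(linewidth=250)
print(P[186:232:2,254:310:2,2])
E
```

```text
table [805. -40.   0.]
lip 750 [492.  44.  51.] [530. 163.  67.] [511. 104.  60.]
cup 205 [503. 220.  70.] [568. 288.  90.] [536. 257.  83.]
bowl 889 [ 523. -208.   50.] [690. -40.  70.] [ 613. -136.   61.]
holder 2984 [619.  60.   4.] [810. 246.  16.] [713. 151.   8.]
col 1251 [513. 330.  70.] [711. 581.  91.] [619. 474.  80.]
lip rect ((511.1360168457031, 103.9190673828125), (119.77689361572266, 35.138275146484375), 88.19690704345703) [[492.  45.]
 [527.  44.]
 [531. 163.]
 [495. 164.]]
nut z>18 n 134 [551. 107.  36.]
[[  -1.   -1.    7.    6.   11.    5.    2.    8.    6.    1.    4.   11.    4.    8.    5.    6.    5.    6.    5.    8.    8.   11.    7.    5.    8.    8.   -4.    2.]
 [  -1.    4.    1.   11.    9.    8.    8.    4.    4.    8.    2.    8.    8.    8.    8.    5.    8.    8.    4.    7.    3.    6.    5.   10.   11.    5.    3.   -4.]
 [   1.   -0.    7.    5.   10.    7.    8.    9.    4.    8.    8.    5.    6.    5.    4.    4.    4.    9.    5.    4.    3.    4.    6.   10.    6.    8.    1.    0.]
 [   1.    3.    7.    6.    7.    3.    3.    2.    7.    3.
[... 2659 characters left out ...]
4.    3.   -0.]
 [  -3.   61.   61. 1151.   63.   57.   62.   62.   58.   59.   57.   63.   59.   62.   62.   60.   58.   60.   64.   58.   61.   60.   63.   63.   62.   61.   -1.   -4.]
 [   1.   64.   60.   60.   62.   60.   61.   57.   60.   57.   60.   58.   60.   63.   63.   59.   60.   61.   61.   59.   59.   62.   61.   64.   61.   60.   -4.    4.]
 [  -1.   62.   61.   62.   59.   60.   58.   58.   60.   61.   62.   60.   57.   59.   60.   61.   61.   60.   60.   62.   58.   61.   60.   63.   60.   63.   -4.    3.]
 [  -1.    1.    0.    3.   -0.    3.    0.   -0.    0.    6.   20.   34.   43.   51.   56.   59.   60.   62.   60.   62.   65.   57.   59.   62.   59.   64.    0.   -1.]]
```

View pics/c0.png

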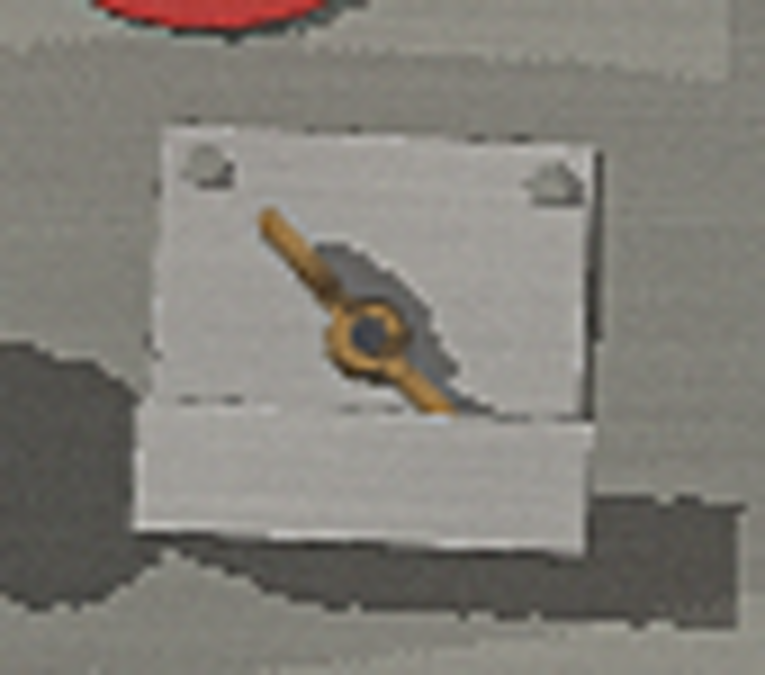

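View pics/c1.png

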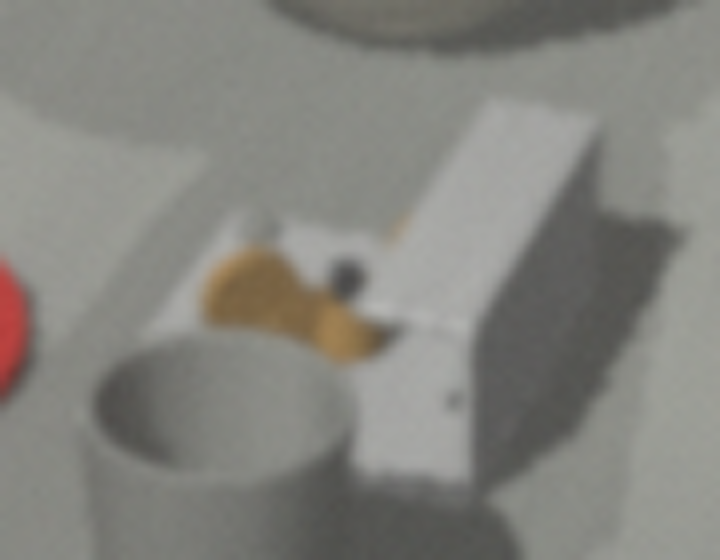

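The crop confirms it: an aluminium bracket and a brass nut, with the front wing at upper left and the other wing partly under the lip. Next I'll measure the axis and wing angle.

```bash
cat >> h.py <<'E'
def brass(n,tag):
    im=cv2.imread(f"pics/{n}{tag}.png");h=cv2.cvtColor(im,cv2.COLOR_BGR2HSV)
    return (h[...,0]>8)&(h[...,0]<28)&(h[...,1]>90)
def ray(n,u,v,z):
    c=viewer.calibration(n);K=c["intrinsics"];T=c["world_from_camera"]
    r=T[:3,:3]@np.array([(u-K[0,2])/K[0,0],(v-K[1,2])/K[1,1],1]);o=T[:3,3]
    return o+r*(z-o[2])/r[2]
def proj(n,p):
    c=viewer.calibration(n);K=c["intrinsics"];T=np.linalg.inv(c["world_from_camera"])
    q=T[:3,:3]@p+T[:3,3];return (K@q)[:2]/q[2]
E
python3 - <<'E'
from h import *
m=brass("top","0");m[:, :245]=0;m[:,320:]=0;m[:180]=0;m[245:]=0
d=np.load("pics/top0.npy");P=cloud("top",d)
print(m.sum())
v,u=np.nonzero(m)
print("bolt top",ray("top",281.4,207,32))
up=m&(P[...,2]>34)&(P[...,2]<50)
v,u=np.nonzero(up);W=np.array([ray("top",a,b,42)[:2] for a,b in zip(u,v)])
A=W[W[:,0]>555];B=W[W[:,0]<548];print(len(A),A.mean(0),len(B),B.mean(0))
l=cv2.fitLine(W.astype(np.float32),cv2.DIST_L2,0,.01,.01).ravel();print(l,np.degrees(np.arctan2(l[1],l[0])))
# tip
t=l[:2];o=W-l[2:];s=o@t;print(l[2:]+t*s.min(),l[2:]+t*s.max())
# plate corners
pm=(P[...,2]>50)&(P[...,2]<66);
# lip front/back edges by pixel edges at z=60
for uu in (262,275,290,300):
    col=(P[205:240,uu,2]>40);vv=np.nonzero(col)[0]+205;print(uu,ray("top",uu,vv.min()-.5,60)[:2],ray("top",uu,vv.max()+.5,60)[:2])
for vv in (220,224,227):
    row=np.nonzero(P[vv,240:325,2]>40)[0]+240;print(vv,ray("top",row.min()-.5,vv,60)[:2],ray("top",row.max()+.5,vv,60)[:2])
E
```

```text
92
bolt top [550.11048915 100.9729496   32.        ]
24 [570.8890286  122.50869202] 17 [534.92493961  88.10938864]
[  0.7217547   0.6921489 555.9771    108.24557  ] 43.800453
[529.7798057  83.1228539] [580.27697503 131.54866944]
262 [529.03946222 146.7873815 ] [493.58631037 145.80509699]
275 [529.82688007 116.04012765] [494.35945496 115.12844814]
290 [530.73612855  80.53560662] [492.89245038  79.65031525]
300 [526.6005609   56.74626191] [491.12752679  55.97111934]
220 [515.56995254 164.14069774] [518.64037764  43.54346324]
224 [506.11798493 163.8679053 ] [509.17346757  43.3446267 ]
227 [499.03664166 163.66353125] [502.08094007  43.19566008]
```

```bash
cat > plan.py <<'E'
from h import *
from scipy.spatial.transform import Rotation as R
C=np.array([550.8,102.0]);BY=-1.6
def pose(phi,rho,tang,tipz):
    y=np.radians(90-phi+BY);r=np.array([np.cos(y),np.sin(y)]);t=np.array([r[1],-r[0]])
    xy=C+rho*r+tang*t
    Y=np.r_[r,0];X=np.array([0,0,-1.]);M=np.stack([X,Y,np.cross(X,Y)],1)
    return np.r_[xy,tipz+73],R.from_matrix(M)
def cur():
    s=readout.get_state();q=s["tool_rot"];return s["tcp_pos"],R.from_quat([q[1],q[2],q[3],q[0]])
def rows(p0,R0,p1,R1,n,claw):
    w=(R0.inv()*R1).as_rotvec()/n
    p=p0.copy();Q=R0;out=[]
    for i in range(n):
        # ease: even steps
        t=Q.inv().apply((p1-p0)/n)/1000
        out.append("%.4f %.4f %.4f %.2f %.2f %.2f %.3f"%(*t,*np.degrees(w),claw)); Q=Q*R.from_rotvec(w);p=p+(p1-p0)/n
    print("; ".join(out))
def where():
    p,Q=cur();M=Q.as_matrix();yaw=np.degrees(np.arctan2(M[1,1],M[0,1]));phi=90+BY-yaw
    r=M[:2,1];t=M[:2,2];d=p[:2]-C;s=readout.get_state()
    print("t",round(s["time_s"],2),"phi_t %.1f rho %.1f tang %.1f tipz %.1f tilt %.2f"%(phi,d@r,d@t,p[2]-73,np.degrees(np.arccos(-M[2,0]))),"j6 %.2f gap %.1f F"%(s["joint_pos"][5],s["finger_gap"]),s["force"].round(1))
E
python3 - <<'E'
from plan import *
p,Q=cur();p1,Q1=pose(44,30,-22,110);print(p1)
m,Qm=p+(p1-p)*.5,None
rows(p,Q,p1,Q1,20,0)
E
```

```text
[556.8415869  138.70829917 183.        ]
0.0060 -0.0217 -0.0281 -5.44 -0.00 0.00 0.000; 0.0060 -0.0189 -0.0300 -5.44 -0.00 0.00 0.000; 0.0060 -0.0160 -0.0317 -5.44 -0.00 0.00 0.000; 0.0060 -0.0129 -0.0331 -5.44 -0.00 0.00 0.000; 0.0060 -0.0097 -0.0342 -5.44 -0.00 0.00 0.000; 0.0060 -0.0065 -0.0349 -5.44 -0.00 0.00 0.000; 0.0060 -0.0031 -0.0354 -5.44 -0.00 0.00 0.000; 0.0060 0.0002 -0.0355 -5.44 -0.00 0.00 0.000; 0.0060 0.0036 -0.0353 -5.44 -0.00 0.00 0.000; 0.0060 0.0069 -0.0348 -5.44 -0.00 0.00 0.000; 0.0060 0.0102 -0.0340 -5.44 -0.00 0.00 0.000; 0.0060 0.0134 -0.0329 -5.44 -0.00 0.00 0.000; 0.0060 0.0165 -0.0315 -5.44 -0.00 0.00 0.000; 0.0060 0.0194 -0.0298 -5.44 -0.00 0.00 0.000; 0.0060 0.0221 -0.0278 -5.44 -0.00 0.00 0.000; 0.0060 0.0246 -0.0256 -5.44 -0.00 0.00 0.000; 0.0060 0.0269 -0.0231 -5.44 -0.00 0.00 0.000; 0.0060 0.0290 -0.0205 -5.44 -0.00 0.00 0.000; 0.0060 0.0308 -0.0176 -5.44 -0.00 0.00 0.000; 0.0060 0.0324 -0.0146 -5.44 -0.00 0.00 0.000
```

Request:
send_rows:
  motion: "0.006 -0.0217 -0.0281 -5.44 0 0 0; 0.006 -0.0189 -0.03 -5.44 0 0 0; 0.006 -0.016 -0.0317 -5.44 0 0 0; 0.006 -0.0129 -0.0331 -5.44 0 0 0; 0.006 -0.0097 -0.0342 -5.44 0 0 0; 0.006 -0.0065 -0.0349 -5.44 0 0 0; 0.006 -0.0031 -0.0354 -5.44 0 0 0; 0.006 0.0002 -0.0355 -5.44 0 0 0; 0.006 0.0036 -0.0353 -5.44 0 0 0; 0.006 0.0069 -0.0348 -5.44 0 0 0"
  force: 20

```text
time_s: 1.35
tcp_pos: [397.6, -177.7, 243.6]
tool_rot: [-0.455, -0.541, -0.455, 0.541]
force: [0.4, -0.7, -0.3]
finger_gap: -0.2
```

Request:
send_rows:
  motion: "0.006 0.0102 -0.034 -5.44 0 0 0; 0.006 0.0134 -0.0329 -5.44 0 0 0; 0.006 0.0165 -0.0315 -5.44 0 0 0; 0.006 0.0194 -0.0298 -5.44 0 0 0; 0.006 0.0221 -0.0278 -5.44 0 0 0; 0.006 0.0246 -0.0256 -5.44 0 0 0; 0.006 0.0269 -0.0231 -5.44 0 0 0; 0.006 0.029 -0.0205 -5.44 0 0 0; 0.006 0.0308 -0.0176 -5.44 0 0 0; 0.006 0.0324 -0.0146 -5.44 0 0 0"

```text
time_s: 2.6
tcp_pos: [557.3, 139.4, 183.4]
tool_rot: [0.652, 0.273, 0.652, -0.273]
force: [0.7, -0.9, -0.0]
finger_gap: -0.2
```

Run:
```python
from plan import *
where()
grab("side","1");where();grab("top","1")
crop("side","1",180,90,340,250,5,"c2")
```

```text
t 2.6 phi_t 43.8 rho 30.9 tang -22.1 tipz 110.4 tilt 0.04 j6 -0.60 gap -0.2 F [ 0.7 -0.9 -0. ]
t 2.65 phi_t 43.4 rho 33.7 tang -23.4 tipz 109.6 tilt 0.05 j6 -0.60 gap -0.2 F [-0.7  3.6 -1.1]
```

View pics/side1.png

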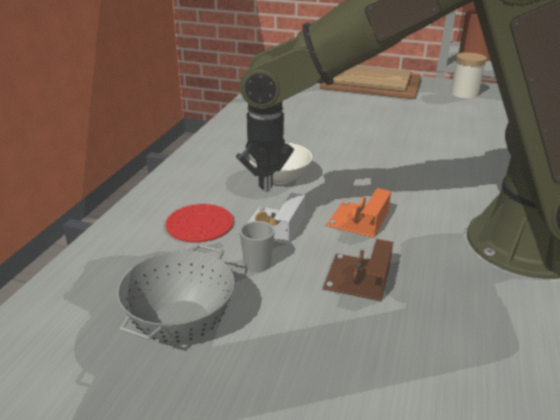

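View pics/c2.png

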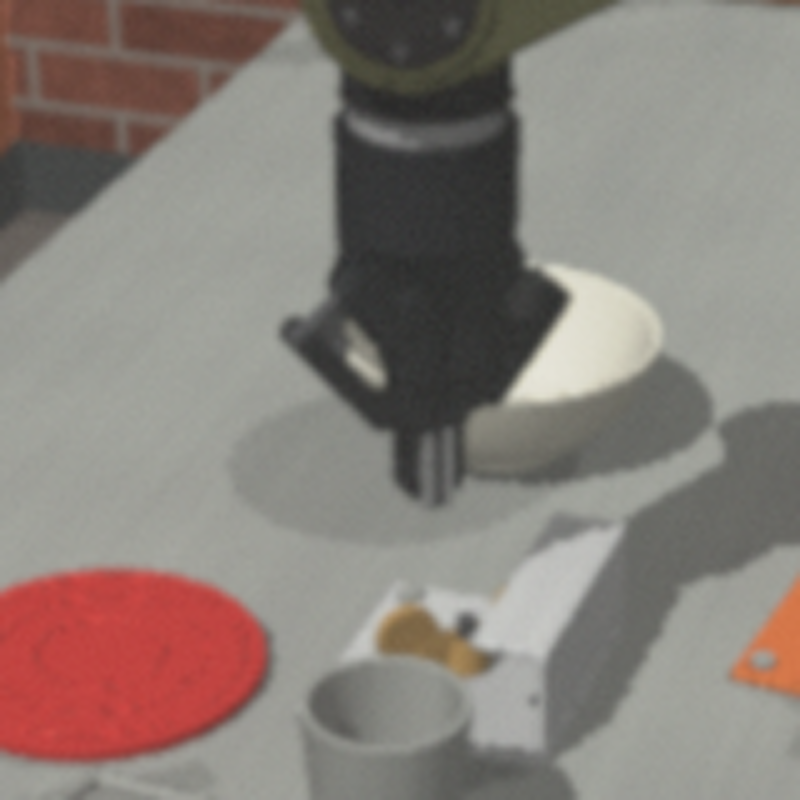

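Run:
```python
from plan import *
where()
d=np.load("pics/side1.npy");P=cloud("side",d)
np.set_printoptions(precision=0,suppress=True,linewidth=200)
Q=P[130:215,230:300].reshape(-1,3)
p,_=cur();print(p)
ok=(np.abs(Q[:,0]-p[0])<80)&(np.abs(Q[:,1]-p[1])<80)
Q=Q[ok]
for z in range(100,220,8):
    s=Q[(Q[:,2]>=z)&(Q[:,2]<z+8)]
    if len(s): print(z,len(s),s[:,:2].min(0)-p[:2],s[:,:2].max(0)-p[:2])
```

```text
t 2.7 phi_t 43.7 rho 31.8 tang -22.9 tipz 109.7 tilt 0.07 j6 -0.60 gap -0.1 F [-0.2 -1.3 -0.1]
[557. 141. 183.]
108 13 [-13.   1.] [ 2. 12.]
116 40 [-14.  -8.] [11. 13.]
124 48 [-15.  -6.] [12. 14.]
132 44 [-16.  -5.] [12. 14.]
140 43 [-14.  -6.] [12. 16.]
148 42 [-19. -12.] [ 7. 18.]
156 108 [-33. -33.] [18. 28.]
164 127 [-38. -37.] [20. 34.]
172 125 [-41. -34.] [23. 39.]
180 128 [-47. -38.] [27. 43.]
188 140 [-52. -38.] [34. 48.]
196 214 [-54. -39.] [49. 50.]
204 181 [-50. -48.] [47. 50.]
212 169 [-36. -29.] [34. 35.]
```

The pusher sits where FK says: shut tips at z≈110 mm, at pixel (265,188) in the side view. The slim fingers run about 38 mm up from the tips, so with tips at z=28 the linkage clears the lip. Descending behind wing b.

Run:
```python
from plan import *
p,Q=cur();p1,Q1=pose(44,30,-22,28)
rows(p,Q,p1,Q1,9,0)
```

```text
0.0091 -0.0002 0.0001 0.03 -0.01 0.00 0.000; 0.0091 -0.0002 0.0001 0.03 -0.01 0.00 0.000; 0.0091 -0.0002 0.0001 0.03 -0.01 0.00 0.000; 0.0091 -0.0002 0.0001 0.03 -0.01 0.00 0.000; 0.0091 -0.0002 0.0001 0.03 -0.01 0.00 0.000; 0.0091 -0.0002 0.0001 0.03 -0.01 0.00 0.000; 0.0091 -0.0002 0.0001 0.03 -0.01 0.00 0.000; 0.0091 -0.0002 0.0001 0.03 -0.01 0.00 0.000; 0.0091 -0.0002 0.0001 0.03 -0.01 0.00 0.000
```

Request:
send_rows:
  motion: "0.009 0 0 0 0 0 0; 0.01 0 0 0 0 0 0; 0.01 0 0 0 0 0 0; 0.01 0 0 0 0 0 0; 0.01 0 0 0 0 0 0; 0.01 0 0 0 0 0 0; 0.01 0 0 0 0 0 0; 0.008 0 0 0 0 0 0; 0.005 0 0 0 0 0 0; 0 0 0 0 0 0 0"

```text
time_s: 3.95
tcp_pos: [556.9, 138.3, 101.6]
tool_rot: [0.652, 0.274, 0.652, -0.274]
force: [0.1, -0.6, -0.1]
finger_gap: -0.1
```

Run:
```python
from plan import *
where()
grab("side","2");grab("top","2");where()
crop("side","2",210,150,330,250,6,"c3")
crop("top","2",220,160,340,250,6,"c4")
```

```text
t 3.95 phi_t 44.0 rho 29.8 tang -21.7 tipz 28.6 tilt 0.02 j6 -0.60 gap -0.1 F [ 0.1 -0.6 -0.1]
t 4.05 phi_t 44.0 rho 29.9 tang -21.6 tipz 29.1 tilt 0.02 j6 -0.60 gap -0.0 F [ 0.9 -0.3 -1.4]
```

View pics/c3.png

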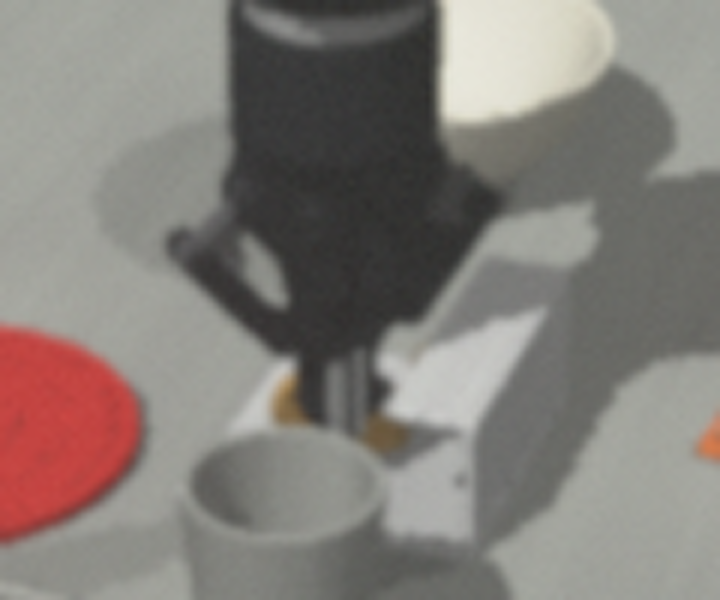

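View pics/c4.png

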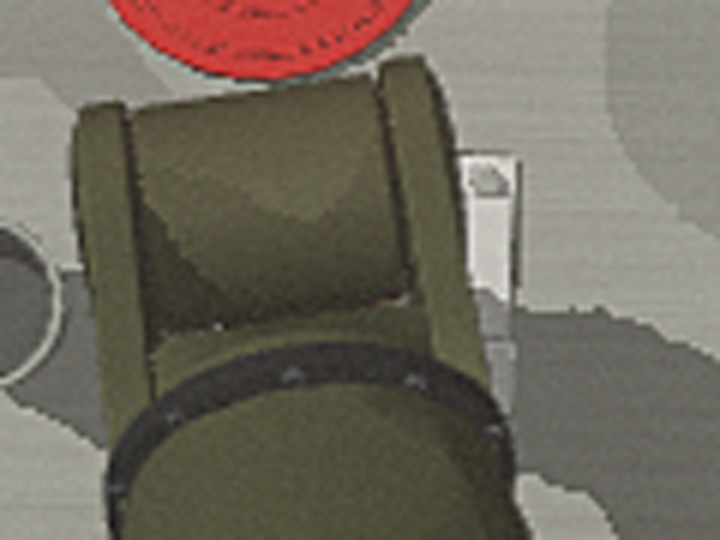

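The fingers stand on the +y side of wing b, clear of the lip. Approach gently, then sweep.

Request:
send_rows:
  motion: "0 0 0.002 0 0 0 0; 0 0 0.002 0 0 0 0; 0 0 0.002 0 0 0 0; 0 0 0.002 0 0 0 0; 0 0.0004 0.0011 2 0 0 0; 0 0.0009 0.0021 4 0 0 0; 0 0.0011 0.0027 5 0 0 0; 0 0.0011 0.0027 5 0 0 0; 0 0.0011 0.0027 5 0 0 0; 0 0.0011 0.0027 5 0 0 0"

```text
time_s: 5.3
tcp_pos: [574.8, 124.3, 101.8]
tool_rot: [0.572, 0.415, 0.573, -0.415]
force: [-3.8, 2.5, 1.5]
finger_gap: 0.1
```

Run:
```python
from plan import *
where();grab("side","3");
crop("side","3",210,150,330,250,6,"c5")
```

```text
t 5.3 phi_t 70.2 rho 29.8 tang -13.7 tipz 28.8 tilt 0.05 j6 -0.17 gap 0.1 F [-3.8  2.5  1.5]
```

View pics/c5.png

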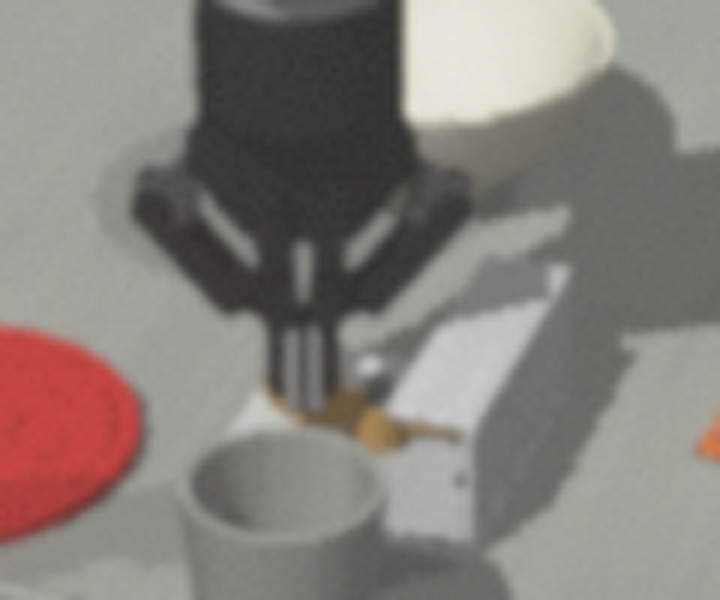

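Contact force is about 4 N, and the wing follows at the finger (pixel ~(262,217)). Continuing the sweep.

Request:
send_rows:
  motion: "0 0.0012 0.00294 5.5 0 0 0; 0 0.0012 0.00294 5.5 0 0 0; 0 0.0012 0.00294 5.5 0 0 0; 0 0.0012 0.00294 5.5 0 0 0; 0 0.0012 0.00294 5.5 0 0 0; 0 0.0012 0.00294 5.5 0 0 0; 0 0.0012 0.00294 5.5 0 0 0; 0 0.0012 0.00294 5.5 0 0 0; 0 0.0012 0.00294 5.5 0 0 0; 0 0.0012 0.00294 5.5 0 0 0"

```text
time_s: 6.6
tcp_pos: [583.5, 95.0, 102.0]
tool_rot: [0.317, 0.632, 0.317, -0.632]
force: [-0.1, 3.3, 0.4]
finger_gap: -0.2
```

Run:
```python
from plan import *
where();grab("side","4");
crop("side","4",210,150,330,250,6,"c6")
```

```text
t 6.6 phi_t 125.2 rho 30.4 tang -13.9 tipz 29.0 tilt 0.04 j6 0.74 gap -0.2 F [-0.1  3.3  0.4]
```

View pics/c6.png

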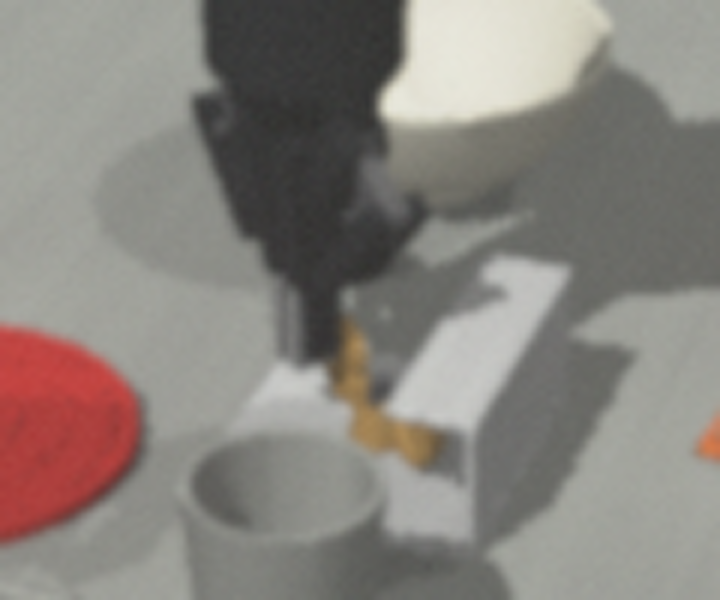

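The nut is following, at about 125°. Finish the sweep to 180°, then push straight back.

Request:
send_rows:
  motion: "0 0.0012 0.00294 5.5 0 0 0; 0 0.0012 0.00294 5.5 0 0 0; 0 0.0012 0.00294 5.5 0 0 0; 0 0.0012 0.00294 5.5 0 0 0; 0 0.0012 0.00294 5.5 0 0 0; 0 0.0012 0.00294 5.5 0 0 0; 0 0.0012 0.00294 5.5 0 0 0; 0 0.0012 0.00294 5.5 0 0 0; 0 0.0012 0.00294 5.5 0 0 0; 0 0.0012 0.00294 5.5 0 0 0"

```text
time_s: 7.9
tcp_pos: [564.4, 71.1, 102.1]
tool_rot: [-0.01, 0.708, -0.01, -0.707]
force: [2.1, 2.1, 0.0]
finger_gap: 0.0
```

Run:
```python
from plan import *
where()
```

```text
t 7.9 phi_t 180.1 rho 30.5 tang -14.5 tipz 29.1 tilt 0.08 j6 1.66 gap 0.0 F [2.1 2.1 0. ]
```

Request:
send_rows:
  motion: "0 0 0.0015 0 0 0 0; 0 0 0.0015 0 0 0 0; 0 0 0.0015 0 0 0 0; 0 0 0.0015 0 0 0 0; 0 0 0.0015 0 0 0 0; 0 0 0.0015 0 0 0 0; 0 0 0.0015 0 0 0 0; 0 0 0.0015 0 0 0 0; 0 0 0 0 0 0 0; 0 0 -0.003 0 0 0 0"

```text
time_s: 9.15
tcp_pos: [554.7, 71.3, 101.6]
tool_rot: [0.01, -0.707, 0.01, 0.708]
force: [-0.4, -0.3, 0.2]
finger_gap: -0.1
```

Run:
```python
from plan import *
where();grab("side","5");
crop("side","5",210,150,330,250,6,"c7")
```

```text
t 9.15 phi_t 180.0 rho 30.5 tang -4.8 tipz 28.6 tilt 0.08 j6 1.66 gap -0.1 F [-0.4 -0.3  0.2]
```

View pics/c7.png

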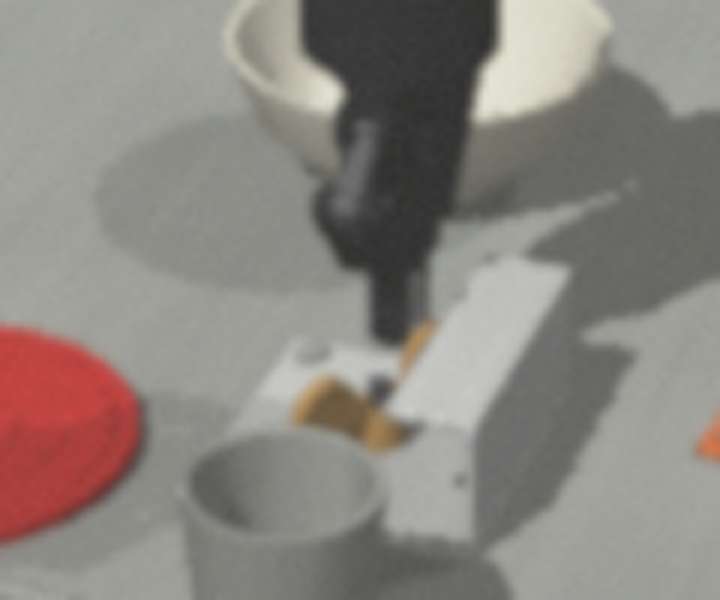

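Wing b is now partly under the lip and wing a has emerged at the front, pixel (265,216). Lift and go back for stroke 2.

Request:
send_rows:
  motion: "0 0 -0.003 0 0 0 0; -0.002 0 -0.002 0 0 0 0; -0.006 0 0 0 0 0 0; -0.008 0 0 0 0 0 0; -0.008 0 0 0 0 0 0; -0.008 0 0 0 0 0 0; -0.006 0 0 0 0 0 0; -0.004 0 0 0 0 0 0; 0 0 0 0 0 0 0; 0 0 0 0 0 0 0"

```text
time_s: 10.45
tcp_pos: [559.9, 71.2, 143.6]
tool_rot: [0.01, -0.707, 0.01, 0.707]
force: [-1.4, 0.0, -0.4]
finger_gap: -0.2
```

Run:
```python
from plan import *
where();grab("side","6");
crop("side","6",230,180,320,250,8,"c8")
p,Q=cur();p[:]=pose(180,30,-10,70)[0];Q=pose(180,30,-10,70)[1]
p1,Q1=pose(38,30,-23,70)
rows(p,Q,p1,Q1,20,0)
# predicted projections of front-wing ear rim for phi
for ph in (30,35,40,45):
    y=np.radians(90-ph+BY);r=np.array([np.cos(y),np.sin(y),0])
    c=np.r_[C,29]
    print(ph,[proj("side",c+r*k+[0,0,h]).round(1) for k,h in((44,0),(29,15),(29,-15))],"rear top",proj("side",c-r*29+[0,0,15]).round(1))
```

```text
t 10.45 phi_t 180.0 rho 30.5 tang -10.0 tipz 70.6 tilt 0.02 j6 1.66 gap -0.2 F [-1.4  0.  -0.4]
-0.0000 -0.0034 0.0005 -7.10 0.00 0.00 0.000; -0.0000 -0.0034 0.0001 -7.10 0.00 0.00 0.000; -0.0000 -0.0034 -0.0004 -7.10 0.00 0.00 0.000; -0.0000 -0.0033 -0.0008 -7.10 0.00 0.00 0.000; 0.0000 -0.0032 -0.0012 -7.10 0.00 0.00 0.000; 0.0000 -0.0030 -0.0016 -7.10 0.00 0.00 0.000; 0.0000 -0.0028 -0.0019 -7.10 0.00 0.00 0.000; -0.0000 -0.0026 -0.0023 -7.10 0.00 0.00 0.000; -0.0000 -0.0023 -0.0026 -7.10 0.00 0.00 0.000; 0.0000 -0.0019 -0.0028 -7.10 0.00 0.00 0.000; 0.0000 -0.0016 -0.0030 -7.10 0.00 0.00 0.000; 0.0000 -0.0012 -0.0032 -7.10 0.00 0.00 0.000; 0.0000 -0.0008 -0.0033 -7.10 0.00 0.00 0.000; 0.0000 -0.0003 -0.0034 -7.10 0.00 0.00 0.000; 0.0000 0.0001 -0.0034 -7.10 0.00 0.00 0.000; 0.0000 0.0005 -0.0034 -7.10 0.00 0.00 0.000; 0.0000 0.0009 -0.0033 -7.10 0.00 0.00 0.000; 0.0000 0.0013 -0.0032 -7.10 0.00 0.00 0.000; 0.0000 0.0017 -0.0030 -7.10 0.00 0.00 0.000; 0.0000 0.0021 -0.0027 -7.10 0.00 0.00 0.000
30 [array([258.2, 219.9]), array([263.4, 211.9]), array([263.4, 223.1])] rear top [282.8 203.4]
35 [array([257.2, 219.1]), array([262.7, 211.4]), array([262.8, 222.6])] rear top [283.5 203.8]
40 [array([256.3, 218.4]), array([262.1, 210.9]), array([262.2, 222.1])] rear top [284.1 204.3]
45 [array([255.6, 217.6]), array([261.6, 210.4]), array([261.7, 221.6])] rear top [284.6 204.8]
```

View pics/c8.png

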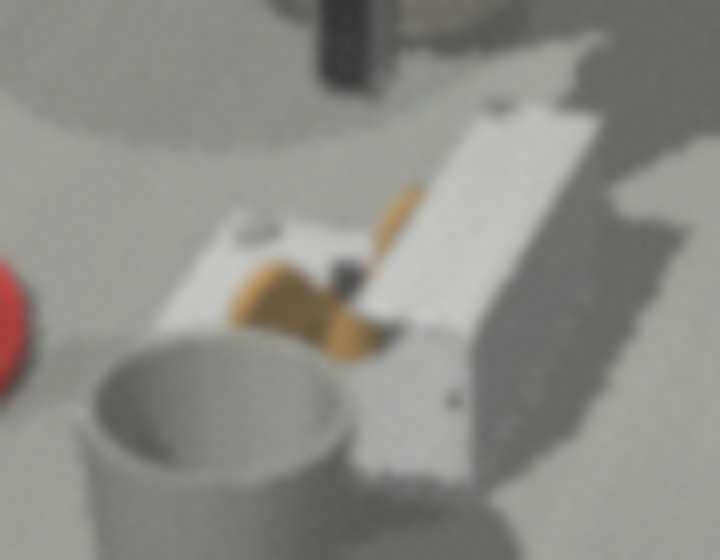

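Wing a's ear edge (u≈259, top v≈212.7) against the projected model gives φ≈29°. I'll start stroke 2 slightly farther out radially to keep clear of the lip.

Run:
```python
from plan import *
p,Q=pose(180,30,-10,70)
p1,Q1=pose(29,35,-20,70)
print(p,p1)
# rotate in place rows first: pure rotation while translating along constant world dir
rows(p,Q,p1,Q1,20,0)
```

```text
[559.95845199  71.73248016 143.        ] [551.40160901 142.30679926 143.        ]
-0.0000 -0.0035 0.0005 -7.55 0.00 0.00 0.000; 0.0000 -0.0036 0.0001 -7.55 0.00 0.00 0.000; 0.0000 -0.0035 -0.0004 -7.55 0.00 0.00 0.000; 0.0000 -0.0034 -0.0009 -7.55 0.00 0.00 0.000; -0.0000 -0.0033 -0.0013 -7.55 0.00 0.00 0.000; -0.0000 -0.0031 -0.0017 -7.55 0.00 0.00 0.000; -0.0000 -0.0028 -0.0021 -7.55 0.00 0.00 0.000; -0.0000 -0.0025 -0.0025 -7.55 0.00 0.00 0.000; -0.0000 -0.0022 -0.0028 -7.55 0.00 0.00 0.000; 0.0000 -0.0018 -0.0031 -7.55 0.00 0.00 0.000; 0.0000 -0.0014 -0.0033 -7.55 0.00 0.00 0.000; 0.0000 -0.0009 -0.0034 -7.55 0.00 0.00 0.000; 0.0000 -0.0005 -0.0035 -7.55 0.00 0.00 0.000; 0.0000 -0.0000 -0.0036 -7.55 0.00 0.00 0.000; 0.0000 0.0004 -0.0035 -7.55 0.00 0.00 0.000; 0.0000 0.0009 -0.0034 -7.55 0.00 0.00 0.000; 0.0000 0.0013 -0.0033 -7.55 0.00 0.00 0.000; 0.0000 0.0018 -0.0031 -7.55 0.00 0.00 0.000; 0.0000 0.0022 -0.0028 -7.55 0.00 0.00 0.000; 0.0000 0.0025 -0.0025 -7.55 0.00 0.00 0.000
```

Request:
send_rows:
  motion: "0 -0.0035 0.0005 -7.55 0 0 0; 0 -0.0036 0.0001 -7.55 0 0 0; 0 -0.0035 -0.0004 -7.55 0 0 0; 0 -0.0034 -0.0009 -7.55 0 0 0; 0 -0.0033 -0.0013 -7.55 0 0 0; 0 -0.0031 -0.0017 -7.55 0 0 0; 0 -0.0028 -0.0021 -7.55 0 0 0; 0 -0.0025 -0.0025 -7.55 0 0 0; 0 -0.0022 -0.0028 -7.55 0 0 0; 0 -0.0018 -0.0031 -7.55 0 0 0"

```text
time_s: 11.75
tcp_pos: [555.7, 106.5, 143.6]
tool_rot: [-0.426, -0.564, -0.426, 0.564]
force: [-1.7, 0.8, -0.5]
finger_gap: -0.1
```

Request:
send_rows:
  motion: "0 -0.0014 -0.0033 -7.55 0 0 0; 0 -0.0009 -0.0034 -7.55 0 0 0; 0 -0.0005 -0.0035 -7.55 0 0 0; 0 0 -0.0036 -7.55 0 0 0; 0 0.0004 -0.0035 -7.55 0 0 0; 0 0.0009 -0.0034 -7.55 0 0 0; 0 0.0013 -0.0033 -7.55 0 0 0; 0 0.0018 -0.0031 -7.55 0 0 0; 0 0.0022 -0.0028 -7.55 0 0 0; 0 0.0025 -0.0025 -7.55 0 0 0"

```text
time_s: 13.0
tcp_pos: [551.5, 141.8, 143.6]
tool_rot: [0.682, 0.185, 0.683, -0.185]
force: [0.1, -0.4, -1.0]
finger_gap: 0.5
```

Run:
```python
from plan import *
where();grab("side","7");where()
crop("side","7",210,150,330,250,6,"c9")
```

```text
t 13.0 phi_t 28.8 rho 34.7 tang -19.5 tipz 70.6 tilt 0.03 j6 -0.85 gap 0.5 F [ 0.1 -0.4 -1. ]
t 13.05 phi_t 28.4 rho 35.0 tang -19.5 tipz 70.6 tilt 0.03 j6 -0.86 gap -0.2 F [-0.6  0.4 -0.2]
```

View pics/c9.png

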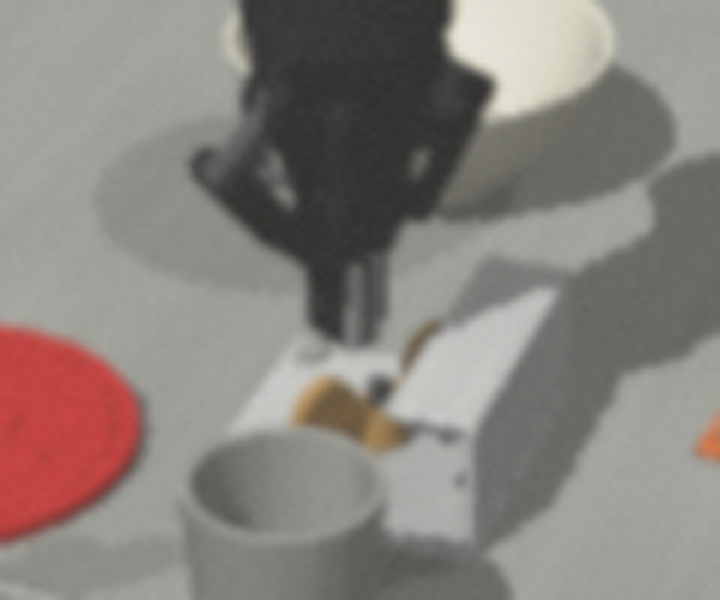

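Request:
send_rows:
  motion: "0.004 0 -0.0005 0 0 0 0; 0.006 0 0 0 0 0 0; 0.006 0 0 0 0 0 0; 0.004 0 0 0 0 0 0; 0.004 0 0 0 0 0 0; 0.003 0 0 0 0 0 0; 0.003 0 0 0 0 0 0; 0.003 0 0 0 0 0 0; 0.003 0 0 0 0 0 0; 0 0 0 0 0 0 0"

```text
time_s: 14.3
tcp_pos: [551.1, 141.9, 107.6]
tool_rot: [0.682, 0.187, 0.682, -0.187]
force: [-0.0, 0.1, 0.7]
finger_gap: -0.4
```

Run:
```python
from plan import *
where();grab("side","8")
crop("side","8",210,150,330,250,6,"c10")
```

```text
t 14.3 phi_t 29.0 rho 34.5 tang -20.1 tipz 34.6 tilt 0.02 j6 -0.85 gap -0.4 F [-0.   0.1  0.7]
```

View pics/c10.png

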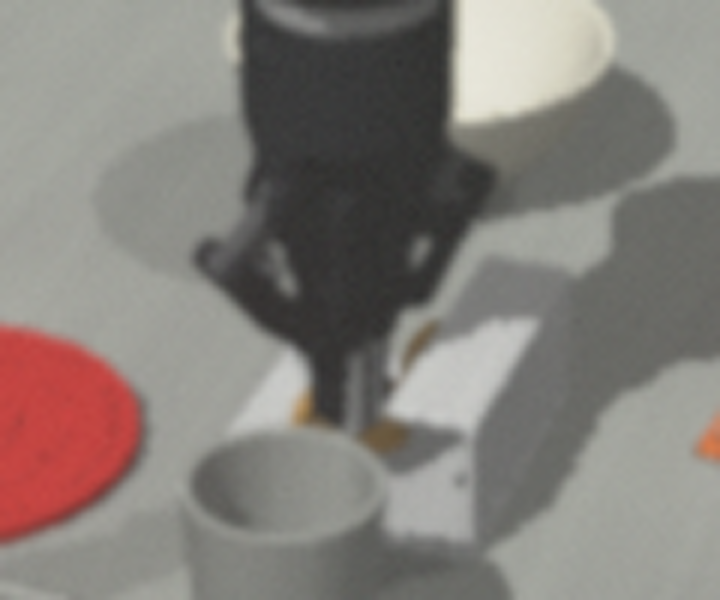

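Request:
send_rows:
  motion: "0.003 0 0 0 0 0 0; 0.003 0 0 0 0 0 0; 0 0 0.0015 0 0 0 0; 0 0 0.0015 0 0 0 0; 0 0 0.0015 0 0 0 0; 0 0 0.0015 0 0 0 0; 0 0.0009 0.0024 4 0 0 0; 0 0.0009 0.0024 4 0 0 0; 0 0.0007 0.0024 4 0 0 0; 0 0.0007 0.0024 4 0 0 0"

```text
time_s: 15.6
tcp_pos: [566.0, 135.9, 101.9]
tool_rot: [0.649, 0.281, 0.649, -0.28]
force: [-0.8, 3.9, -0.9]
finger_gap: -0.0
```

Run:
```python
from plan import *
where()
```

```text
t 15.6 phi_t 45.1 rho 34.3 tang -14.3 tipz 28.9 tilt 0.03 j6 -0.58 gap -0.0 F [-0.8  3.9 -0.9]
```

Request:
send_rows:
  motion: "0 0.0008 0.0032 5.5 0 0 0; 0 0.0008 0.0032 5.5 0 0 0; 0 0.0008 0.0032 5.5 0 0 0; 0 0.0008 0.0031 5.5 0 0 0; 0 0.0008 0.0031 5.5 0 0 0; 0 0.0008 0.0031 5.5 0 0 0; 0 0.0008 0.0031 5.5 0 0 0; 0 0.0008 0.003 5.5 0 0 0; 0 0.0008 0.003 5.5 0 0 0; 0 0.0008 0.003 5.5 0 0 0"

```text
time_s: 16.85
tcp_pos: [583.5, 110.0, 102.2]
tool_rot: [0.446, 0.549, 0.446, -0.548]
force: [3.5, 2.3, -0.4]
finger_gap: 0.4
```

Run:
```python
from plan import *
where()
```

```text
t 16.85 phi_t 100.2 rho 30.3 tang -14.5 tipz 29.2 tilt 0.10 j6 0.33 gap 0.4 F [ 3.5  2.3 -0.4]
```

Request:
send_rows:
  motion: "0 0.0012 0.00294 5.5 0 0 0; 0 0.0012 0.00294 5.5 0 0 0; 0 0.0012 0.00294 5.5 0 0 0; 0 0.0012 0.00294 5.5 0 0 0; 0 0.0012 0.00294 5.5 0 0 0; 0 0.0012 0.00294 5.5 0 0 0; 0 0.0012 0.00294 5.5 0 0 0; 0 0.0012 0.00294 5.5 0 0 0; 0 0.0012 0.00294 5.5 0 0 0; 0 0.0012 0.00294 5.5 0 0 0"

```text
time_s: 18.1
tcp_pos: [575.8, 80.4, 102.1]
tool_rot: [0.142, 0.693, 0.142, -0.692]
force: [1.1, 2.6, 0.4]
finger_gap: 0.2
```

Run:
```python
from plan import *
where();grab("side","9")
crop("side","9",210,150,330,250,6,"c11")
```

```text
t 18.1 phi_t 155.2 rho 29.7 tang -14.4 tipz 29.1 tilt 0.07 j6 1.24 gap 0.2 F [1.1 2.6 0.4]
```

View pics/c11.png

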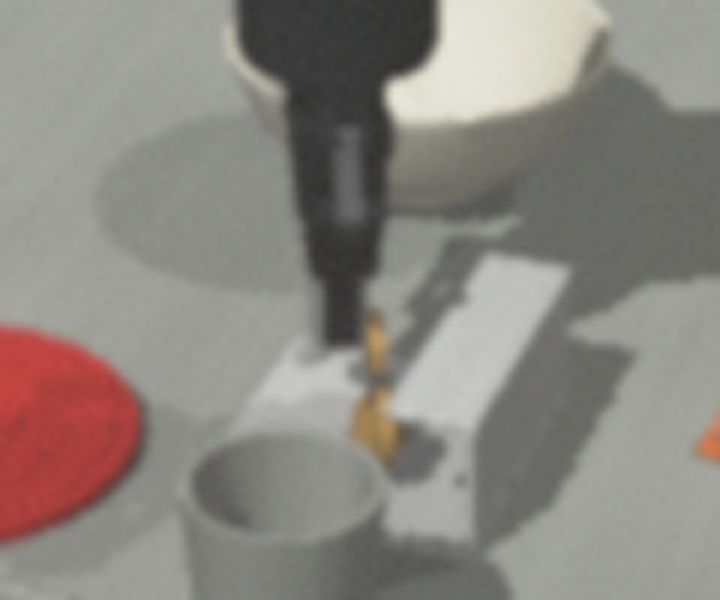

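Request:
send_rows:
  motion: "0 0.0011 0.0027 5 0 0 0; 0 0.0011 0.0027 5 0 0 0; 0 0.0011 0.0027 5 0 0 0; 0 0.0011 0.0027 5 0 0 0; 0 0.0011 0.0027 5 0 0 0; 0 0 0.0015 0 0 0 0; 0 0 0.0015 0 0 0 0; 0 0 0.0015 0 0 0 0; 0 0 0.0015 0 0 0 0; 0 0 0.0015 0 0 0 0"

```text
time_s: 19.4
tcp_pos: [556.1, 72.2, 101.9]
tool_rot: [-0.01, 0.707, -0.01, -0.707]
force: [3.3, 0.9, 0.6]
finger_gap: -0.1
```

Request:
send_rows:
  motion: "0 0 0.0015 0 0 0 0; 0 0 0.0015 0 0 0 0; 0 0 0.0015 0 0 0 0; 0 0 0.0015 0 0 0 0; 0 0 0.0015 0 0 0 0; 0 0 0 0 0 0 0; 0 0 -0.003 0 0 0 0; 0 0 -0.004 0 0 0 0; -0.002 0 -0.004 0 0 0 0; -0.006 0 0 0 0 0 0"

```text
time_s: 20.65
tcp_pos: [559.8, 72.0, 109.9]
tool_rot: [0.01, -0.707, 0.01, 0.707]
force: [-0.5, -0.4, 0.0]
finger_gap: -0.0
```

Request:
send_rows:
  motion: "-0.006 0 0 0 0 0 0; -0.008 0 0 0 0 0 0; -0.008 0 0 0 0 0 0; -0.006 0 0 0 0 0 0; -0.004 0 0 0 0 0 0; -0.002 0 0 0 0 0 0; 0 0 0 0 0 0 0; 0 0 0 0 0 0 0; 0 0 0 0 0 0 0; 0 0 0 0 0 0 0"

```text
time_s: 21.9
tcp_pos: [559.6, 72.0, 143.8]
tool_rot: [0.01, -0.707, 0.01, 0.707]
force: [0.2, -0.2, 1.1]
finger_gap: 0.2
```

Run:
```python
from plan import *
where();grab("side","10")
crop("side","10",230,180,320,250,8,"c12")
```

```text
t 21.9 phi_t 180.0 rho 29.7 tang -9.7 tipz 70.8 tilt 0.01 j6 1.66 gap 0.2 F [ 0.2 -0.2  1.1]
```

View pics/c12.png

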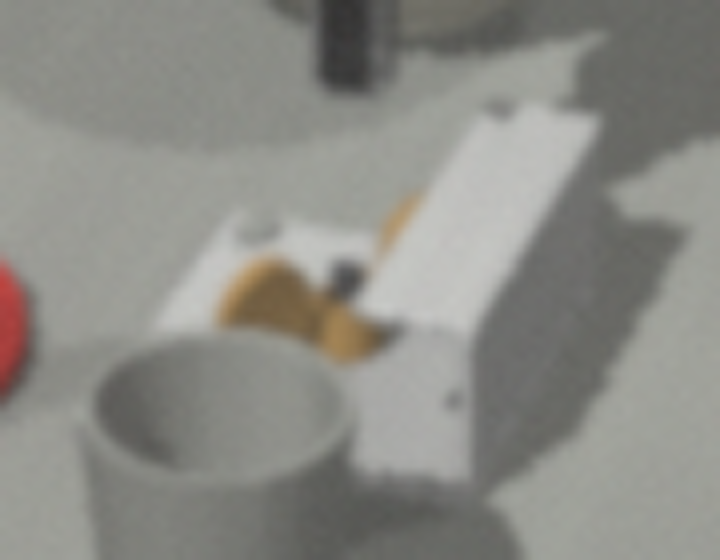

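Wing b is now at the front, left edge u≈257.4, so φ≈34°. About 145° remains to home. Repeat the return for stroke 3.

Request:
send_rows:
  motion: "0 -0.0035 0.0005 -7.55 0 0 0; 0 -0.0036 0.0001 -7.55 0 0 0; 0 -0.0035 -0.0004 -7.55 0 0 0; 0 -0.0034 -0.0009 -7.55 0 0 0; 0 -0.0033 -0.0013 -7.55 0 0 0; 0 -0.0031 -0.0017 -7.55 0 0 0; 0 -0.0028 -0.0021 -7.55 0 0 0; 0 -0.0025 -0.0025 -7.55 0 0 0; 0 -0.0022 -0.0028 -7.55 0 0 0; 0 -0.0018 -0.0031 -7.55 0 0 0"

```text
time_s: 23.2
tcp_pos: [555.4, 107.3, 143.9]
tool_rot: [0.426, 0.564, 0.426, -0.564]
force: [-0.9, 0.1, 0.9]
finger_gap: -0.1
```

Request:
send_rows:
  motion: "0 -0.0014 -0.0033 -7.55 0 0 0; 0 -0.0009 -0.0034 -7.55 0 0 0; 0 -0.0005 -0.0035 -7.55 0 0 0; 0 0 -0.0036 -7.55 0 0 0; 0 0.0004 -0.0035 -7.55 0 0 0; 0 0.0009 -0.0034 -7.55 0 0 0; 0 0.0013 -0.0033 -7.55 0 0 0; 0 0.0018 -0.0031 -7.55 0 0 0; 0 0.0022 -0.0028 -7.55 0 0 0; 0 0.0025 -0.0025 -7.55 0 0 0"

```text
time_s: 24.45
tcp_pos: [551.2, 142.6, 143.9]
tool_rot: [0.682, 0.185, 0.682, -0.185]
force: [-0.7, -1.0, -0.3]
finger_gap: -0.0
```

Request:
send_rows:
  motion: "0.004 0 0 0 0 0 0; 0.006 0 0 0 0 0 0; 0.006 0 0 0 0 0 0; 0.004 0 0 0 0 0 0; 0.004 0 0 0 0 0 0; 0.003 0 0 0 0 0 0; 0.003 0 0 0 0 0 0; 0.003 0 0 0 0 0 0; 0.003 0 0 0 0 0 0; 0 0 0 0 0 0 0"

```text
time_s: 25.7
tcp_pos: [551.1, 142.5, 107.6]
tool_rot: [0.682, 0.187, 0.682, -0.187]
force: [-0.5, 1.5, -0.1]
finger_gap: 0.1
```

Run:
```python
from plan import *
where();grab("side","11")
crop("side","11",210,150,330,250,6,"c13")
```

```text
t 25.7 phi_t 29.0 rho 35.0 tang -20.3 tipz 34.6 tilt 0.02 j6 -0.85 gap 0.1 F [-0.5  1.5 -0.1]
```

View pics/c13.png

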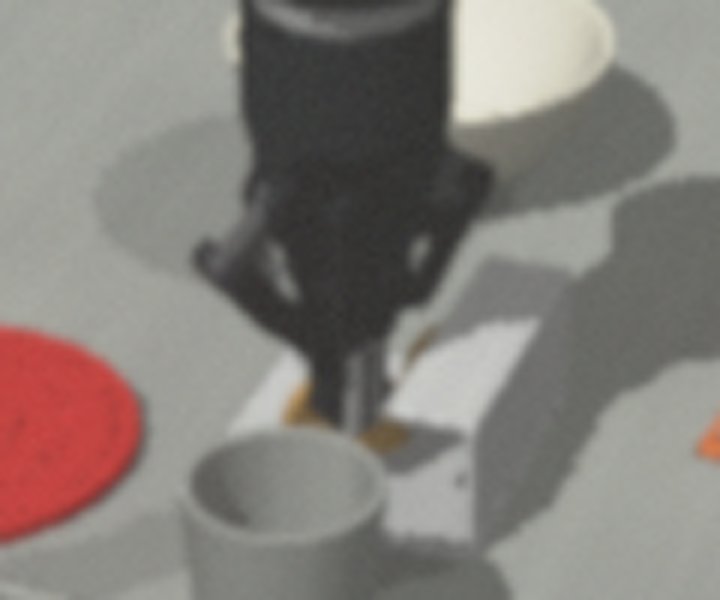

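The fingers are in place behind wing b again, with no contact.

Request:
send_rows:
  motion: "0.003 0 0 0 0 0 0; 0.003 0 0 0 0 0 0; 0 0 0.0015 0 0 0 0; 0 0 0.0015 0 0 0 0; 0 0 0.0015 0 0 0 0; 0 0 0.0015 0 0 0 0; 0 0.0009 0.0024 4 0 0 0; 0 0.0009 0.0024 4 0 0 0; 0 0.0007 0.0024 4 0 0 0; 0 0.0007 0.0024 4 0 0 0"

```text
time_s: 27.0
tcp_pos: [565.9, 136.5, 101.9]
tool_rot: [0.649, 0.28, 0.649, -0.28]
force: [-1.1, 3.1, 0.6]
finger_gap: -0.2
```

Request:
send_rows:
  motion: "0 0.0008 0.0032 5.5 0 0 0; 0 0.0008 0.0032 5.5 0 0 0; 0 0.0008 0.0032 5.5 0 0 0; 0 0.0008 0.0031 5.5 0 0 0; 0 0.0008 0.0031 5.5 0 0 0; 0 0.0008 0.0031 5.5 0 0 0; 0 0.0008 0.0031 5.5 0 0 0; 0 0.0008 0.003 5.5 0 0 0; 0 0.0008 0.003 5.5 0 0 0; 0 0.0008 0.003 5.5 0 0 0"

```text
time_s: 28.25
tcp_pos: [583.4, 110.7, 102.1]
tool_rot: [0.446, 0.549, 0.446, -0.548]
force: [3.0, 1.7, -1.4]
finger_gap: 0.4
```

Request:
send_rows:
  motion: "0 0.0012 0.00294 5.5 0 0 0; 0 0.0012 0.00294 5.5 0 0 0; 0 0.0012 0.00294 5.5 0 0 0; 0 0.0012 0.00294 5.5 0 0 0; 0 0.0012 0.00294 5.5 0 0 0; 0 0.0012 0.00294 5.5 0 0 0; 0 0.0012 0.00294 5.5 0 0 0; 0 0.0012 0.00294 5.5 0 0 0; 0 0.0012 0.00294 5.5 0 0 0; 0 0.0012 0.00294 5.5 0 0 0"

```text
time_s: 29.5
tcp_pos: [575.7, 81.1, 102.1]
tool_rot: [0.142, 0.693, 0.142, -0.692]
force: [2.4, 3.2, 0.2]
finger_gap: 0.1
```

Run:
```python
from plan import *
where();grab("side","12")
crop("side","12",210,150,330,250,6,"c14")
```

```text
t 29.5 phi_t 155.2 rho 29.0 tang -14.7 tipz 29.1 tilt 0.06 j6 1.24 gap 0.1 F [2.4 3.2 0.2]
```

View pics/c14.png

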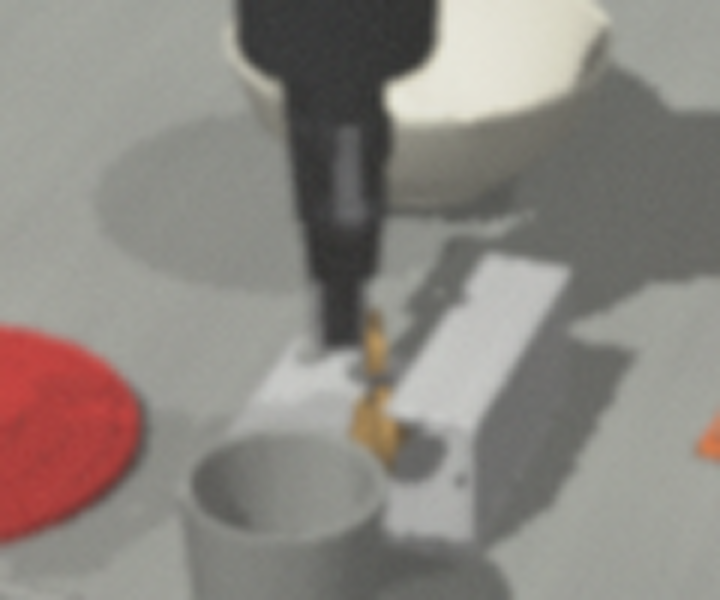

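Near the end now, at about 155°, so I'll slow down and watch the force.

Request:
send_rows:
  motion: "0 0.0005 0.001 2 0 0 0; 0 0.0005 0.0011 2 0 0 0; 0 0.0005 0.001 2 0 0 0; 0 0.0005 0.0011 2 0 0 0; 0 0.0005 0.001 2 0 0 0; 0 0.0005 0.0011 2 0 0 0; 0 0.0005 0.001 2 0 0 0; 0 0.0004 0.0011 2 0 0 0; 0 0 0 0 0 0 0; 0 0 0 0 0 0 0"

```text
time_s: 30.8
tcp_pos: [568.5, 74.7, 101.8]
tool_rot: [-0.046, -0.706, -0.046, 0.706]
force: [2.4, 0.5, 1.2]
finger_gap: 0.1
```

Run:
```python
from plan import *
where()
```

```text
t 30.8 phi_t 171.0 rho 29.3 tang -14.0 tipz 28.8 tilt 0.02 j6 1.51 gap 0.1 F [2.4 0.5 1.2]
```

Request:
send_rows:
  motion: "0 0.0002 0.0005 1 0 0 0; 0 0.0002 0.0005 1 0 0 0; 0 0.0002 0.0005 1 0 0 0; 0 0.0002 0.0005 1 0 0 0; 0 0.0002 0.0005 1 0 0 0; 0 0.0002 0.0005 1 0 0 0; 0 0 0 0 0 0 0; 0 0 0 0 0 0 0; 0 0 0 0 0 0 0; 0 0 0 0 0 0 0"

```text
time_s: 32.05
tcp_pos: [565.6, 73.4, 101.8]
tool_rot: [-0.009, -0.707, -0.009, 0.707]
force: [2.3, -2.0, 0.5]
finger_gap: -0.0
```

Run:
```python
from plan import *
where();grab("side","13")
crop("side","13",210,150,330,250,6,"c15")
```

```text
t 32.05 phi_t 177.0 rho 29.0 tang -14.1 tipz 28.8 tilt 0.01 j6 1.61 gap -0.0 F [ 2.3 -2.   0.5]
```

View pics/c15.png

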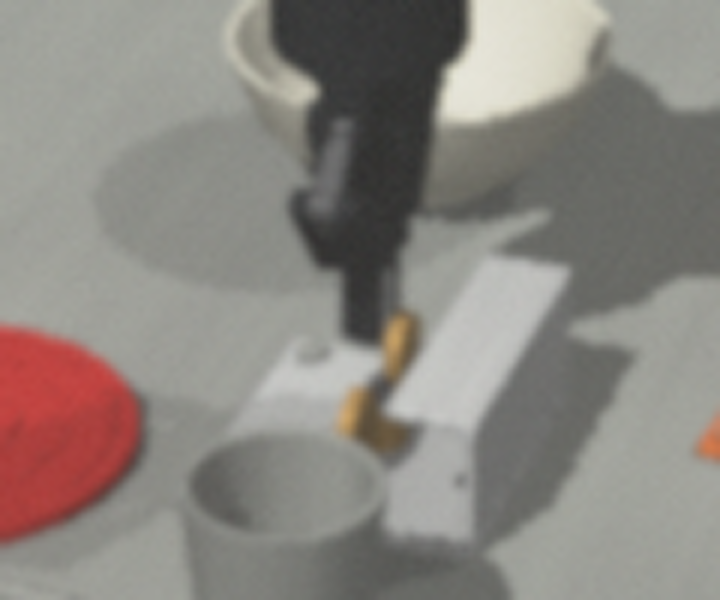

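Request:
send_rows:
  motion: "0 0.0002 0.0005 1 0 0 0; 0 0.0002 0.0005 1 0 0 0; 0 0.0002 0.0005 1 0 0 0; 0 0 0.0003 0 0 0 0; 0 0 0.0002 0 0 0 0; 0 0 0.0002 0 0 0 0; 0 0 0 0 0 0 0; 0 0 0 0 0 0 0; 0 0 0 0 0 0 0; 0 0 0 0 0 0 0"

```text
time_s: 33.35
tcp_pos: [564.1, 72.7, 102.0]
tool_rot: [-0.01, 0.708, -0.01, -0.706]
force: [9.5, -2.0, -3.8]
finger_gap: -0.0
```

Run:
```python
from plan import *
where()
```

```text
t 33.35 phi_t 180.0 rho 28.9 tang -14.2 tipz 29.0 tilt 0.12 j6 1.66 gap -0.0 F [ 9.5 -2.  -3.8]
```

The force rose to about 10 N with no further motion, which is the stop. A slight extra push will confirm it.

Request:
send_rows:
  motion: "0 0 0.0002 0 0 0 0; 0 0 0.0002 0 0 0 0; 0 0 0.0002 0 0 0 0; 0 0 0.0002 0 0 0 0; 0 0 0 0 0 0 0; 0 0 0 0 0 0 0; 0 0 0 0 0 0 0; 0 0 0 0 0 0 0; 0 0 0 0 0 0 0; 0 0 0 0 0 0 0"

```text
time_s: 34.6
tcp_pos: [563.9, 72.7, 102.1]
tool_rot: [-0.01, 0.708, -0.01, -0.706]
force: [14.9, -1.4, -8.3]
finger_gap: 0.3
```

Run:
```python
from plan import *
where()
```

```text
t 34.6 phi_t 180.0 rho 28.9 tang -13.9 tipz 29.1 tilt 0.23 j6 1.66 gap 0.3 F [14.9 -1.4 -8.3]
```

The stop is solid: 15 N with only 0.2 mm of movement. Back off and take the hand away.

Request:
send_rows:
  motion: "0 0 -0.001 0 0 0 0; 0 0 -0.002 0 0 0 0; 0 0 -0.004 0 0 0 0; 0 0 -0.006 0 0 0 0; -0.004 0 -0.003 0 0 0 0; -0.01 0 0 0 0 0 0; -0.015 0 0 0 0 0 0; -0.02 0 0 0 0 0 0; -0.025 0 0 0 0 0 0; -0.025 0 0 0 0 0 0"

```text
time_s: 35.85
tcp_pos: [578.6, 72.4, 202.9]
tool_rot: [-0.01, 0.707, -0.01, -0.707]
force: [0.1, 0.3, 0.2]
finger_gap: 0.1
```

Request:
send_rows:
  motion: "-0.03 0 0 0 0 0 0; -0.03 0 0 0 0 0 0; -0.02 0.03 0 0 0 0 0; -0.01 0.04 0 0 0 0 0; 0 0.045 0 0 0 0 0; 0 0.045 0 0 0 0 0; 0 0.045 0 0 0 0 0; 0 0.03 0 0 0 0 0; 0 0.01 0 0 0 0 0; 0 0 0 0 0 0 0"

```text
time_s: 37.1
tcp_pos: [571.7, -172.4, 291.4]
tool_rot: [-0.01, 0.707, -0.01, -0.707]
force: [0.1, 0.2, -0.4]
finger_gap: 0.1
```

Run:
```python
from plan import *
where();print(cur()[0]);grab("side","14");grab("top","14")
crop("top","14",240,170,325,245,9,"c16")
n="14";d=np.load("pics/top14.npy");P=cloud("top",d);d0=np.load("pics/top0.npy");P0=cloud("top",d0)
m=brass("top",n);m[:, :245]=0;m[:,320:]=0;m[:180]=0;m[245:]=0
up=m&(P[...,2]>34)&(P[...,2]<50);v,u=np.nonzero(up)
W=np.array([ray("top",a,b,42)[:2] for a,b in zip(u,v)])
l=cv2.fitLine(W.astype(np.float32),cv2.DIST_L2,0,.01,.01).ravel();print(len(W),l,np.degrees(np.arctan2(l[1],l[0])))
for nm,(x0,y0,x1,y1),z0,z1 in (("cup",(198,178,232,228),70,100),("bowl",(335,140,420,225),50,80),("holder",(228,108,300,178),4,20),("col",(60,120,190,225),70,110)):
    for PP in(P0,P):
        Q=PP[y0:y1,x0:x1].reshape(-1,3);Q=Q[(Q[:,2]>z0)&(Q[:,2]<z1)];print(nm,len(Q),Q.mean(0).round(1))
```

```text
t 37.1 phi_t 180.0 rho 273.7 tang -28.7 tipz 218.4 tilt 0.03 j6 1.24 gap 0.1 F [ 0.1  0.2 -0.4]
[ 571.73701389 -172.40635762  291.42265536]
57 [2.6079634e-02 9.9965990e-01 5.5066125e+02 1.0166905e+02] 88.50557
cup 205 [536.3 257.1  82.7]
cup 206 [536.6 257.   82.8]
bowl 889 [ 613.2 -135.6   60.5]
bowl 813 [ 615.  -129.7   60.4]
holder 2957 [713.2 150.7   8.3]
holder 2953 [713.3 150.7   8.3]
col 1251 [618.9 474.1  80.5]
col 1265 [618.3 474.4  80.2]
```

View pics/c16.png

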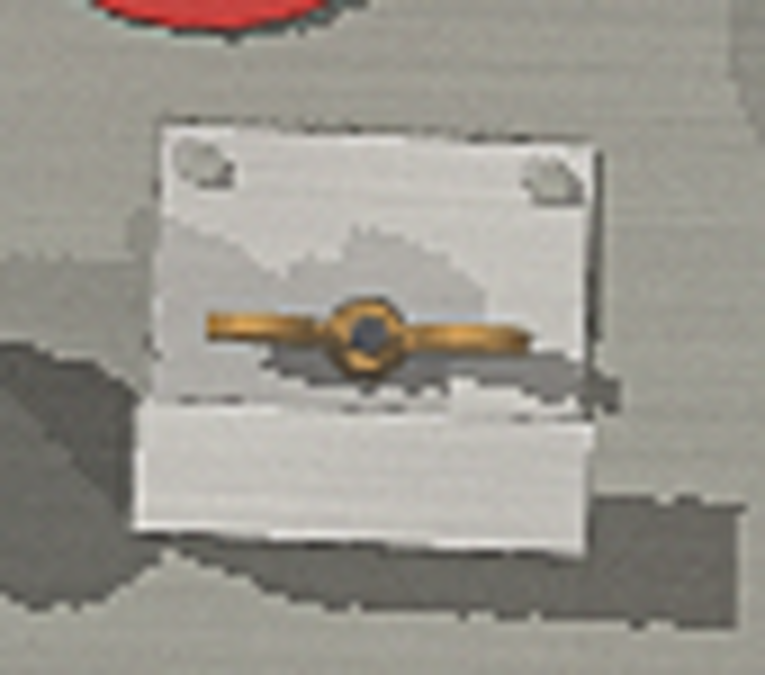

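View pics/top14.png

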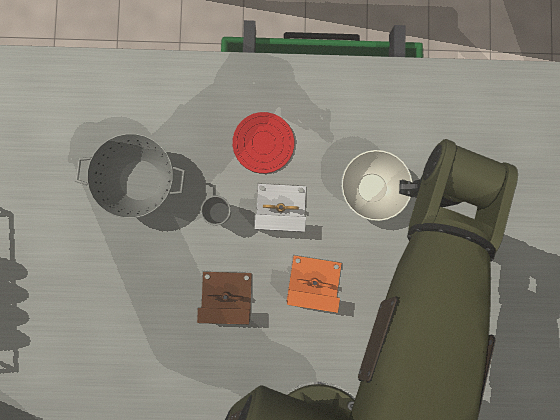

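```bash
python3 -c "
from rig import job;print(job.close_job())"
```

```text
the job is handed in; nothing more can be done
None
```

The wing nut on the grey aluminium bracket is tightened home, about 1⅓ turns clockwise. It took three strokes with the shut fingertips pushing the wings from the front side. I handed the job in at about 37 s.

- **Stop:** contact force stayed at about 2–5 N at the checks during the strokes. It then rose to 15 N (17 N with the vertical part) with only 0.2 mm more movement, and I backed off there.
- **Final picture:** the wings lie at 88.5° against about 88.3° for the bracket's y axis.
- **Other objects:** the cup, pot holder and colander measured within 1 mm of where they began. The bowl's reading shifted by 6 mm, but the raised hand hid part of it in the picture. In the images it stands where it was, and nothing came near it.
- **Hand:** it is well clear, with the fingertips about 218 mm above the surface. The force reading was about zero.

No check failed.

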